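Find the full spray can by its weight and make it ready

TASK

Two of the three spray cans of lacquer on the bench are used up and one is full, and they look alike: lift them to feel which one is heavy. Stand the full can gently on the bare half of the spraying board beside the drawer front, lift its cap off and stand the cap on the board next to it. The used-up cans stay standing on the bench with their caps on; knock nothing over and leave the drawer front, glue bottle, sanding block and clamp where they are.

Things in the scene. Friction and masses are not known exactly. Their poses are not given: they have to be found in the camera images.
- can_1: one of three like spray cans, full or used up: upright white tinplate cylinder 57 mm across with a grey band, 130 mm high to the shoulder on which the cap rests, 154 mm with cap. Under the cap: neck 44 mm across, 4 mm high, and a spray button whose top is 148 mm above the foot. Origin: centre of its foot, z up. Without the 14 g cap a full can weighs 290 to 350 g, a used-up one 80 to 150 g.
- can_2: one of three like spray cans, full or used up: upright white tinplate cylinder 57 mm across with a grey band, 130 mm high to the shoulder on which the cap rests, 154 mm with cap. Under the cap: neck 44 mm across, 4 mm high, and a spray button whose top is 148 mm above the foot. Origin: centre of its foot, z up. Without the 14 g cap a full can weighs 290 to 350 g, a used-up one 80 to 150 g.
- can_3: one of three like spray cans, full or used up: upright white tinplate cylinder 57 mm across with a grey band, 130 mm high to the shoulder on which the cap rests, 154 mm with cap. Under the cap: neck 44 mm across, 4 mm high, and a spray button whose top is 148 mm above the foot. Origin: centre of its foot, z up. Without the 14 g cap a full can weighs 290 to 350 g, a used-up one 80 to 150 g.
- cap_1: loose cap of can_1, on it at the start: black plastic cup turned mouth down, 53 mm across, 24 mm high, wall 3 mm, closed top. It stays on by its own weight only, with 1.5 mm play round the neck, and lifts straight up off the can. Origin: centre of its open rim, 130 mm above the can's foot while on; z points to its closed top.
- cap_2: loose cap of can_2, on it at the start: black plastic cup turned mouth down, 53 mm across, 24 mm high, wall 3 mm, closed top. It stays on by its own weight only, with 1.5 mm play round the neck, and lifts straight up off the can. Origin: centre of its open rim, 130 mm above the can's foot while on; z points to its closed top.
- cap_3: loose cap of can_3, on it at the start: black plastic cup turned mouth down, 53 mm across, 24 mm high, wall 3 mm, closed top. It stays on by its own weight only, with 1.5 mm play round the neck, and lifts straight up off the can. Origin: centre of its open rim, 130 mm above the can's foot while on; z points to its closed top.
- board: plywood spraying board fixed on the bench, 300 mm along its x, 280 mm along its y, 12 mm thick. Origin: centre of its underside. The half on its -y side (y -135 to -15 mm) holds two wooden strips with the drawer front on them, up to 43 mm high; the half on its +y side (y 0 to 140 mm) is bare and free.
- drawer_front: wooden drawer front to be lacquered, 230 x 90 x 19 mm, loose on the strips of the board. Origin: centre of its underside, 24 mm above the bench; long along its x.
- glue_bottle: white glue bottle with grey nozzle, 66 mm across, 182 mm high, upright on the bench. Origin: centre of its foot.
- sanding_block: cork sanding block, 61 x 111 x 39 mm, long along its y, on the bench. Origin: centre of its underside.
- f_clamp: steel F-clamp lying flat on the bench, 370 mm along its y, arms 98 mm out to its -x, 30 mm high. Origin: underside of the middle of its bar.
There are look-alikes about, which are no part of the job. What is shaped like the cap_3 but blue, purple or yellow is not meant.

How it is judged (in metres and radians):
At the end, for the whole second after the job is handed in: The full can (over 2.2 N on the board) and its removed cap (either way up) each stand on the board's bare plywood, middle inside its edges. The used-up cans stand on the bench off the board, caps fully on. Cans upright within 0.06 rad, the cap 0.1 rad, all at rest (contact force between any of can_1, can_2, can_3 and board above 2.2 N and ((height (world z) of can_1 below 0.006 m and horizontal distance between cap_1 and can_1 below 0.006 m and z of cap_1 in the frame of can_1 between 0.126 and 0.135 m) or (x of can_1 in the frame of board between -0.15 and 0.15 m and y of can_1 in the frame of board between -0.14 and 0.14 m and z of can_1 in the frame of board between 0.008 and 0.017 m and contact force between can_1 and board above 2.2 N and x of cap_1 in the frame of board between -0.15 and 0.15 m and y of cap_1 in the frame of board between -0.14 and 0.14 m and ((z of cap_1 in the frame of board between 0.008 and 0.017 m and angle between cap_1's own z axis and vertical below 0.1 rad) or (z of cap_1 in the frame of board between 0.032 and 0.041 m and angle between cap_1's own z axis and vertical above 3.04 rad)))) and ((height (world z) of can_2 below 0.006 m and horizontal distance between cap_2 and can_2 below 0.006 m and z of cap_2 in the frame of can_2 between 0.126 and 0.135 m) or (x of can_2 in the frame of board between -0.15 and 0.15 m and y of can_2 in the frame of board between -0.14 and 0.14 m and z of can_2 in the frame of board between 0.008 and 0.017 m and contact force between can_2 and board above 2.2 N and x of cap_2 in the frame of board between -0.15 and 0.15 m and y of cap_2 in the frame of board between -0.14 and 0.14 m and ((z of cap_2 in the frame of board between 0.008 and 0.017 m and angle between cap_2's own z axis and vertical below 0.1 rad) or (z of cap_2 in the frame of board between 0.032 and 0.041 m and angle between cap_2's own z axis and vertical above 3.04 rad)))) and ((height (world z) of can_3 below 0.006 m and horizontal distance between cap_3 and can_3 below 0.006 m and z of cap_3 in the frame of can_3 between 0.126 and 0.135 m) or (x of can_3 in the frame of board between -0.15 and 0.15 m and y of can_3 in the frame of board between -0.14 and 0.14 m and z of can_3 in the frame of board between 0.008 and 0.017 m and contact force between can_3 and board above 2.2 N and x of cap_3 in the frame of board between -0.15 and 0.15 m and y of cap_3 in the frame of board between -0.14 and 0.14 m and ((z of cap_3 in the frame of board between 0.008 and 0.017 m and angle between cap_3's own z axis and vertical below 0.1 rad) or (z of cap_3 in the frame of board between 0.032 and 0.041 m and angle between cap_3's own z axis and vertical above 3.04 rad)))) and angle between each of can_1, can_2, can_3's own z axis and vertical below 0.06 rad and linear speed of each of can_1, can_2, can_3, cap_1, cap_2, cap_3 below 0.02 m/s); the robot touches nothing.
It fails at once if a spray can is knocked over (tilted more than 0.7 rad) (angle between any of can_1, can_2, can_3's own z axis and vertical above 0.7 rad).
It fails at once if a spray can is dropped (out of the fingers and faster than 0.4 m/s, a fall of about 8 mm) ((linear speed of can_1 above 0.4 m/s and contact force between the fingers and can_1 below 0.05 N) or (linear speed of can_2 above 0.4 m/s and contact force between the fingers and can_2 below 0.05 N) or (linear speed of can_3 above 0.4 m/s and contact force between the fingers and can_3 below 0.05 N)).
It fails at once if the drawer front, glue bottle, sanding block or clamp is moved more than 30 mm or tipped (distance of any of drawer_front, glue_bottle, sanding_block, f_clamp from where it was at the start of the episode above 0.03 m or angle between any of drawer_front, glue_bottle, sanding_block, f_clamp's own z axis and vertical above 0.4 rad).
It also fails if it takes over 72 s, if anything falls off the work surface, if the arm or the gripper's body presses on something with over 40 N, if the wrist force passes 120 N, or if a joint passes its speed limit or range.

ROBOT

A 6-joint arm with a two-finger parallel gripper is mounted at the origin on the work surface. World frame = base frame: x ahead of the robot, y to its left, z up, the work surface at z = 0. Lengths are in mm, angles in rad, forces in N, time in s.
With the tool pointing down it reaches from about 400 to 925 mm from the base axis. Payload 12.5 kg.
Tool frame: the origin (TCP) lies at the centre of the arm's flange, where the gripper is bolted on; the fingertips stand 190 mm ahead of it and the grasp point (between the pads) lies 171 mm ahead of it; z points along the fingers, y is the line along which they close (so a half turn about z gives the same grasp; the last joint's range is limited). The gripper opens to 95 mm and grips with 3 to 60 N. Pads are 20 mm wide; open, the fingers measure 119 mm over their backs; the gripper's body (75 mm by 180 mm) begins 59 mm behind the grasp point.
Start: joints at [-1.237, 0.491, 1.559, -0, 1.092, -0.106], TCP at [266.118, -565.514, 404.761] pointing down, gripper open.
Joint ranges: [-3.1, 3.1], [-0.84, 2.19], [0.05, 2.79], [-1.13, 4.28], [0.06, 2.93], [-2.69, 2.69]. Speed limits (rad/s): [2.22, 2.22, 2.79, 3.14, 3.14, 3.14].

INTERFACE

Orientations are given as [roll, pitch, yaw] about the fixed x, y, z axes, in that order (R = Rz(yaw) Ry(pitch) Rx(roll)).
In Python, from cell import env, read_camera, search_frame, cut_out gives the robot as it stands. The module is installed in compiled form; this text tells all that it offers.
- The arm moves only by the tool move_arm, never from a script. Its argument "commands" is a list of rows, each a list of 3 entries, a list of its own where there are three numbers: the shift along the world's x, y, z normalised to -1 to 1, where 1 is 0.03 m, then the turn about the world's z normalised to -1 to 1, where 1 is 0.08 rad, then the opening, from -1 (shut) to 1 (fully open), so that 0 is half open. A call has 1 to 20 rows; each row shifts and turns the commanded pose from where the row before left it; what a row does not reach is not made up. A row lasts 1/12 s, in which the tool goes at most 41.7 mm and 7.16 degrees, less where a joint would pass 70% of its speed; a pose out of reach is approached as far as the arm can. A call with a number of a shift or a turn outside -1 to 1 is refused whole. A call with a gripper value outside its range is refused whole. The fingers move at their own pace and stop on an object; the grip force is fixed at half the most. Time passes only in rows, so rows that do not move let the fingers close. It gives the time, the measured TCP pose, the force, the opening and the grip force at its end, in the units of the state.
- env.state(): the state, without advancing time (a new reading comes with each control period).
- read_camera(name): name is "scene" or "side" or "wrist"; returns a dict with "image" (480x640x3 uint8, red, green, blue), "fx", "fy", "cx", "cy" (pixels), "rvec" (rotation vector, rad) and "tvec" (3), from world to camera coordinates, as OpenCV has them. Camera axes: x right, y down, z forward; pixel columns grow to the right and rows downward; lengths in mm; the calibration is good to about 2 mm. A picture is of the moment at which its call begins. There is no depth.
- env.job_done(): hands the job in; it is judged then, once.
Trained networks look in a picture, given as the dict that the camera call returned (one of the last four; its "shot" number tells which), for a name from the list of things; names that differ only in an ending like _2 or _b are one class to them, and where a whole thing is asked for, a point or a joint stands for the part that bears it (a point fixed in the world has none). Each returns a list of dicts, best first, with "confidence" (0 to 1); they miss things now and then, are a little off and sometimes report something else, mostly with a low value. They report only what shows in the picture. A call takes as long as a camera call. They do not tell look-alikes from the thing itself.
- search_frame(thing, picture): "at" ([column, row] in pixels, amid what is visible of it).
- cut_out(thing, picture): "region" (480x640 bool, what is visible of it) and "at" ([column, row] in pixels, amid what is visible of it).
The state is a dict: "t": time; "joints": joint angles; "qvel": joint speeds; "tau": joint torques, N m; "eef_pos": TCP position; "tcp_rot": TCP orientation; "ft_force": force on the tool from outside, world axes, zero at the start; "moment": the same for the moment, N m; "opening": opening from 0.0 (shut) to 1.0 (fully open); "grip_force": force on a finger pad.
Only numpy, scipy, OpenCV 4.12 (cv2) and the standard library are available. Lean on these libraries where they do the work, as an engineer would, in place of code of your own. Each camera call takes 0.05 s, during which the arm holds its last target. There are 200 camera calls.

## Working session

There is one attempt and no reset: what is moved stays moved. The work goes in short steps, Python scripts to look and compute and a tool call to move; the robot and the scene stay as the last step left them, time stands still between calls to the robot, and variables do not carry over. Pictures are saved under pics/ and viewed, at most 10 in all, crops included, and the job is handed in when it is done.

Besides the shell and the picture viewer there is one more tool, called after "Emit:" in YAML: its name, and indented under it one key for each argument. move_arm: Moves the arm, as the interface text tells. Its arguments: {"type":"object","properties":{"commands":{"type":"array","items":{"type":"array"}}},"required":["commands"]}

```bash
mkdir -p pics
cat > h.py <<'E'
import numpy as np, cv2
from cell import env, read_camera, search_frame, cut_out
def cam(p):
    R,_=cv2.Rodrigues(np.array(p["rvec"],float)); return R,np.array(p["tvec"],float).ravel()
def ray(p,uv,z):
    R,t=cam(p); d=R.T@np.array([(uv[0]-p["cx"])/p["fx"],(uv[1]-p["cy"])/p["fy"],1]); c=-R.T@t
    return c+d*(z-c[2])/d[2]
def proj(p,X):
    R,t=cam(p); q=R@np.array(X,float)+t; return [p["fx"]*q[0]/q[2]+p["cx"],p["fy"]*q[1]/q[2]+p["cy"]]
def save(p,n): cv2.imwrite("pics/"+n,cv2.cvtColor(p["image"],cv2.COLOR_RGB2BGR))
E
python3 - <<'E'
from h import *
P={}
for n in ("scene","side"):
    p=read_camera(n); save(p,n+"0.png"); P[n]=p
    R,t=cam(p); print(n,"cam at",(-R.T@t).round())
    for th,z in (("cap_1",154),("can_1",65),("board",12),("drawer_front",43),("glue_bottle",90),("sanding_block",39),("f_clamp",15)):
        for d in search_frame(th,p)[:5]: print(th,np.round(d["at"]),round(d["confidence"],2),ray(p,d["at"],z).round()[:2])
print(env.state())
E
```

```text
scene cam at [1518. -595.  938.]
cap_1 [440. 241.] 0.86 [774. 261.]
cap_1 [403. 255.] 0.85 [768. 156.]
cap_1 [314. 226.] 0.68 [571.  60.]
cap_1 [346. 204.] 0.57 [535. 178.]
cap_1 [389. 192.] 0.53 [549. 303.]
can_1 [344. 230.] 0.72 [520. 186.]
can_1 [316. 262.] 0.6 [590.  51.]
can_1 [385. 219.] 0.55 [537. 309.]
can_1 [236. 304.] 0.25 [ 615. -176.]
board [235. 304.] 0.77 [ 559. -152.]
board [315. 230.] 0.53 [415. 168.]
drawer_front [417. 200.] 0.45 [489. 468.]
glue_bottle [419. 201.] 0.93 [549. 414.]
sanding_block [293. 222.] 0.61 [384. 119.]
f_clamp [373. 313.] 0.91 [762.  90.]
side cam at [275. 863. 792.]
cap_1 [263. 333.] 0.98 [559. 404.]
cap_1 [332. 217.] 0.84 [562.  93.]
cap_1 [310. 310.] 0.84 [510. 334.]
cap_1 [338. 259.] 0.71 [509. 204.]
cap_1 [225. 374.] 0.67 [577. 492.]
can_1 [310. 350.] 0.89 [506. 345.]
can_1 [339. 295.] 0.78 [506. 204.]
can_1 [329. 236.] 0.77 [586.  49.]
board [281. 397.] 0.33 [532. 416.]
drawer_front [393. 186.] 0.75 [ 515. -214.]
glue_bottle [309. 348.] 0.7 [502. 358.]
glue_bottle [282. 395.] 0.68 [506. 457.]
sanding_block [422. 314.] 0.69 [350. 172.]
sanding_block [338. 259.] 0.24 [553.  84.]
f_clamp [246. 259.] 0.84 [750. 132.]
{'t': 0.8, 'joints': array([-1.23661021e+00,  4.90869741e-01,  1.55892980e+00,  2.34799596e-05,
        1.09168291e+00, -1.05611480e-01]), 'qvel': array([ 0.00097826, -0.00044172,  0.00165539, -0.00057208, -0.00129868,
        0.00033916]), 'tau': array([-1.31320565e-03, -6.12423563e+01, -2.58425385e+01,  6.92494120e-02,
        4.44663665e-02, -2.02191075e-05]), 'eef_pos': array([ 266.10872392, -565.5030633 ,  404.76947197]), 'tcp_rot': array([ 3.14148086e+00, -9.10368972e-06,  4.39786770e-01]), 'ft_force': array([-0.13243614, -0.94497356,  1.26228374]), 'moment': array([ 0.0174234 , -0.00241096,  0.04569258]), 'grip_force': 0.0, 'opening': 0.9998025495089663}
```

View pics/scene0.png

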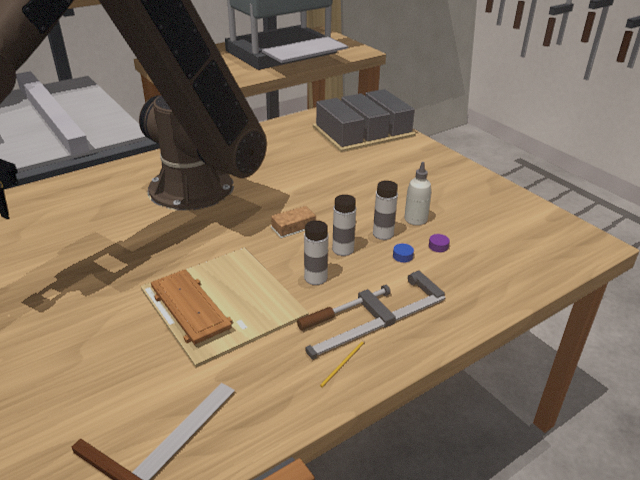

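View pics/side0.png

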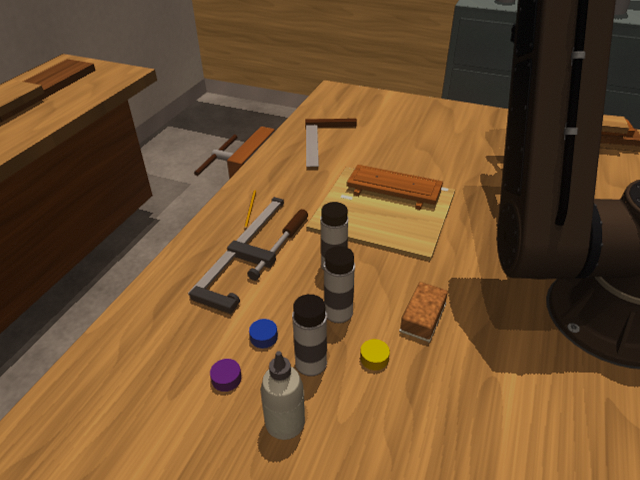

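The pictures show three upright cans with black caps: scene (316,232), (344,203), (387,190), and side (334,215), (339,262), (310,310). These are the cans meant. The blue (403,252), purple (439,242) and yellow (side 375,353) caps are look-alikes lying on the bench. The bare half of the board is on the side nearest the cans. Next I fit the can positions from both views.

```bash
cat >> h.py <<'E'
def box(m):
    ys,xs=np.where(m); return np.array([xs.min(),ys.min(),xs.max()+1,ys.max()+1],float)
def cyl(p,x,y,r,z0,z1):
    a=np.linspace(0,2*np.pi,48); q=np.array([proj(p,(x+r*np.cos(t),y+r*np.sin(t),z)) for t in a for z in (z0,z1)])
    return np.r_[q.min(0),q.max(0)]
E
python3 - <<'E'
from h import *
from scipy.optimize import least_squares
P={n:read_camera(n) for n in ("scene","side")}
g={"A":(580,50),"B":(522,185),"C":(540,310)}
caps={n:[(d["at"],box(d["region"])) for d in cut_out("cap_1",P[n])] for n in P}
for k,(x,y) in g.items():
    obs=[]
    for n,p in P.items():
        a=min(caps[n],key=lambda c:np.hypot(*(np.array(c[0])-proj(p,(x,y,145)))))
        obs.append((p,a[1]))
    for o in ([obs[0]],[obs[1]],obs):
        s=least_squares(lambda v:np.r_[tuple(cyl(p,v[0],v[1],26.5,130,154)-b for p,b in o)],(x,y))
        print(k,s.x.round(1),s.fun.round(1))
m={n:[(np.round(d["at"]),box(d["region"]),round(d["confidence"],2)) for d in cut_out("board",P[n])[:1]] for n in P}
print(m)
# board corners by colour: plywood pale
for n,uv in (("scene",[(142,290),(248,249),(303,318),(198,362)]),("side",[(313,225),(434,252),(454,185)])):
    print(n,[ray(P[n],u,12).round()[:2] for u in uv])
for n,u in (("scene",(419,175)),):
    print("glue",ray(P["scene"],(421,165),182).round(), ray(P["side"],(279,353),182).round())
print("clamp ends",[ray(P["side"],u,20).round() for u in ((280,200),(195,295),(237,305),(303,212),(254,275))])
print("block",[ray(P["side"],u,39).round() for u in ((422,286),(447,290),(405,325),(434,330))])
E
```

```text
A [575.9  61.8] [-0.  -0.3  0.   0.3]
A [567.9  69.1] [-0.2  0.3  0.2 -0.3]
A [570.1  65.8] [ 0.1 -2.  -0.  -1.5 -0.6 -0.8 -0.3 -1.6]
B [519.2 187.9] [-0.4 -0.3  0.4  0.3]
B [510.3 194.2] [-0.1 -0.7  0.1  0.6]
B [511.9 192.7] [-0.5 -2.1  0.1 -1.6 -0.7 -1.4 -0.4 -0.1]
C [522.  322.7] [ 0.3  0.2 -0.3 -0.2]
C [514.5 327.3] [-0.3 -0.5  0.3  0.5]
C [515.6 326.8] [ 0.  -1.2 -0.8 -1.8 -0.7 -0.9 -0.2  0.1]
{'scene': [], 'side': [(array([390., 220.]), array([306., 168., 456., 261.]), 0.9)]}
scene [array([ 393., -308.]), array([390., -23.]), array([685., -48.]), array([ 674., -299.])]
side [array([659., -35.]), array([371., -43.]), array([ 379., -322.])]
glue [524. 430. 182.] [509. 449. 182.]
clamp ends [array([770., -88.,  20.]), array([792., 270.,  20.]), array([699., 263.,  20.]), array([697., -63.,  20.]), array([707., 175.,  20.])]
block [array([368.,  99.,  39.]), array([319.,  92.,  39.]), array([374., 210.,  39.]), array([321., 202.,  39.])]
```

Emit:
move_arm:
  commands:
    - [[0.45,0.95,0],0.94,1]
    - [[0.45,0.95,0],0.94,1]
    - [[0.45,0.95,0],0.94,1]
    - [[0.45,0.95,0],0.94,1]
    - [[0.45,0.95,0],0.94,1]
    - [[0.45,0.95,0],0.94,1]
    - [[0.45,0.95,0],0.94,1]
    - [[0.45,0.95,0],0.94,1]
    - [[0.45,0.95,0],0.94,1]
    - [[0.45,0.95,0],0.94,1]
    - [[0.45,0.95,0],0.94,1]
    - [[0.45,0.95,0],0.94,1]
    - [[0.45,0.95,0],0.94,1]
    - [[0.45,0.95,0],0.94,1]
    - [[0.45,0.95,0],0.94,1]
    - [[0.45,0.95,0],0,1]
    - [[0.45,0.95,0],0,1]
    - [[0.45,0.95,0],0,1]
    - [[0,0,0],0,1]
    - [[0,0,0],0,1]

```text
t: 2.77
eef_pos: [509.4, -51.3, 404.7]
tcp_rot: [3.142, 0.0, 1.571]
ft_force: [-0.4, 0.0, -0.1]
opening: 0.999
grip_force: 0.0
```

Run:
```python
from h import *
from scipy.optimize import least_squares
s=env.state(); print(s["eef_pos"].round(1),s["tcp_rot"].round(3),s["ft_force"].round(2))
p=read_camera("wrist"); save(p,"w1.png"); R,t=cam(p); print((-R.T@t).round())
for d in cut_out("cap_1",p):
    b=box(d["region"]); x0=ray(p,d["at"],145)[:2]
    f=least_squares(lambda v:cyl(p,v[0],v[1],26.5,130,154)-b,x0)
    print(np.round(d["at"]),round(d["confidence"],2),f.x.round(1),f.fun.round(1),b)
for d in cut_out("board",p)[:1]: print("board",d["at"],box(d["region"]))
```

```text
[509.4 -51.3 404.7] [3.142 0.    1.571] [-0.36  0.02 -0.1 ]
[509.  15. 384.]
[432.  43.] 0.62 [569.2  61.8] [-0.5 -8.3  0.5 10.4] [376.   0. 486.  98.]
board [118.1, 26.2] [ 64.   0. 162.  59.]
```

View pics/w1.png

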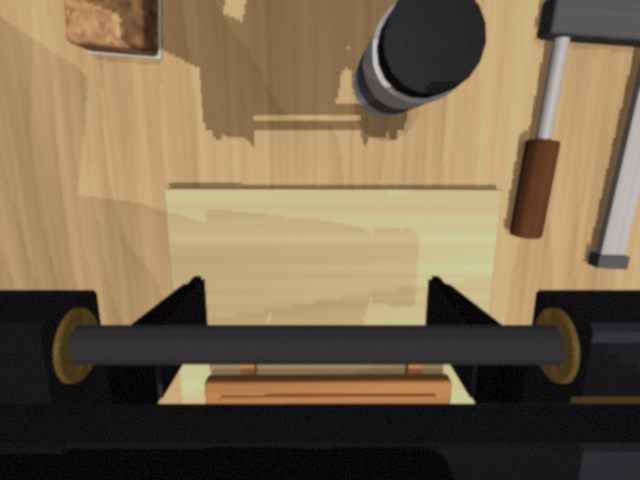

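The wrist picture shows can A's cap at (432,43), cut off at the top edge. The board's bare half starts at row 187, columns 167 to 497, and is empty. I centre on A and measure once more.

Emit:
move_arm:
  commands:
    - [[0.7,0.5,0],0,1]
    - [[0.7,0.5,0],0,1]
    - [[0.6,0.5,0],0,1]
    - [[0,0,0],0,1]
    - [[0,0,0],0,1]

```text
t: 3.33
eef_pos: [569.3, -8.1, 404.4]
tcp_rot: [-3.141, 0.0, 1.568]
ft_force: [-0.7, -0.7, -0.3]
opening: 0.996
grip_force: 0.0
```

```bash
cat >> h.py <<'E'
from scipy.optimize import least_squares
def wcap(z=130):
    s=env.state(); print(s["eef_pos"].round(1)); p=read_camera("wrist")
    for d in cut_out("cap_1",p):
        b=box(d["region"]); x0=ray(p,d["at"],z+15)[:2]
        f=least_squares(lambda v:cyl(p,v[0],v[1],26.5,z,z+24)-b,x0)
        print(round(d["confidence"],2),f.x.round(1),"res",f.fun.round(1),b)
    return p
E
python3 - <<'E'
from h import *
p=wcap()
print([ray(p,u,12).round() for u in ((0,0),(639,0))])
E
```

```text
[569.3  -8.1 404.4]
0.55 [569.3  67. ] res [ 0.4 -0.  -0.4 -0. ] [266.  74. 367. 178.]
[array([316., 171.,  12.]), array([828., 170.,  12.])]
```

Emit:
move_arm:
  commands:
    - [[0,0.83,0],0,1]
    - [[0,0.83,0],0,1]
    - [[0,0.84,0],0,1]
    - [[0,0,0],0,1]
    - [[0,0,-0.8],0,1]
    - [[0,0,-0.8],0,1]
    - [[0,0,-0.8],0,1]
    - [[0,0,-0.8],0,1]
    - [[0,0,-0.7],0,1]
    - [[0,0,-0.4],0,1]
    - [[0,0,0],0,1]
    - [[0,0,0],0,1]

```text
t: 4.43
eef_pos: [569.0, 66.5, 275.9]
tcp_rot: [-3.141, 0.0, 1.567]
ft_force: [0.2, 0.1, -0.8]
opening: 0.996
grip_force: 0.0
```

Emit:
move_arm:
  commands:
    - [[0,0,0],0,-0.2]
    - [[0,0,0],0,-0.4]
    - [[0,0,0],0,-0.6]
    - [[0,0,0],0,-0.8]
    - [[0,0,0],0,-1]
    - [[0,0,0],0,-1]
    - [[0,0,0],0,-1]
    - [[0,0,0],0,-1]
    - [[0,0,0],0,-1]

```text
t: 5.18
eef_pos: [569.2, 67.5, 275.9]
tcp_rot: [3.141, -0.0, 1.568]
ft_force: [-0.6, -0.2, 2.1]
opening: 0.596
grip_force: 30.0
```

Emit:
move_arm:
  commands:
    - [[0,0,0.2],0,-1]
    - [[0,0,0.3],0,-1]
    - [[0,0,0.3],0,-1]
    - [[0,0,0.2],0,-1]
    - [[0,0,0],0,-1]
    - [[0,0,0],0,-1]
    - [[0,0,0],0,-1]
    - [[0,0,0],0,-1]
    - [[0,0,0],0,-1]

```text
t: 5.93
eef_pos: [569.1, 67.5, 305.4]
tcp_rot: [-3.141, 0.0, 1.568]
ft_force: [-0.9, -0.5, -3.8]
opening: 0.596
grip_force: 30.0
```

Run:
```python
from h import *
for i in range(8):
    read_camera("side") ; s=env.state(); print(s["ft_force"].round(2),s["tau"][1:3].round(2))
```

```text
[ 0.07  0.08 -2.78] [-60.62 -21.07]
[-0.55  0.48 -2.7 ] [-60.57 -21.06]
[-0.64 -0.27 -3.77] [-60.53 -21.06]
[-0.32 -0.05 -3.33] [-60.5  -21.07]
[-0.22 -0.86 -3.61] [-60.49 -21.07]
[-0.33  0.63 -3.31] [-60.48 -21.08]
[ 0.43 -0.52 -3.59] [-60.48 -21.08]
[ 0.35  0.09 -2.88] [-60.48 -21.08]
```

Lift reading of about 3.25 N, minus an offset of about 0.4 N, fits a full can (3.0 to 3.6 N) and not a used-up one (0.9 to 1.6 N). Can A is the full one. I raise it, then check the board edges.

Emit:
move_arm:
  commands:
    - [[0,0,0.5],0,-1]
    - [[0,0,0.5],0,-1]
    - [[0,-0.3,0],0,-1]
    - [[0.2,-0.7,0],0,-1]
    - [[0.3,-0.8,0],0,-1]
    - [[0.3,-0.8,0],0,-1]
    - [[0.3,-0.8,0],0,-1]
    - [[0.2,-0.8,0],0,-1]
    - [[0.1,-0.6,0],0,-1]
    - [[0,-0.4,0],0,-1]
    - [[0,-0.2,0],0,-1]
    - [[0,0,0],0,-1]
    - [[0,0,0],0,-1]

```text
t: 7.42
eef_pos: [610.8, -94.2, 335.5]
tcp_rot: [-3.141, -0.0, 1.568]
ft_force: [-0.1, 0.7, -3.4]
opening: 0.595
grip_force: 30.0
```

Run:
```python
from h import *
s=env.state(); print(s["eef_pos"].round(1))
p=read_camera("wrist"); save(p,"w2.png"); R,t=cam(p); print((-R.T@t).round())
print([ray(p,u,12).round() for u in ((0,0),(639,0),(320,100),(320,240),(320,479))])
p2=read_camera("side"); save(p2,"s2.png")
```

```text
[610.8 -94.2 335.5]
[611. -28. 315.]
[array([405.,  64.,  12.]), array([821.,  63.,  12.]), array([613.,   2.,  12.]), array([613., -97.,  12.]), array([ 613., -308.,   12.])]
```

View pics/w2.png

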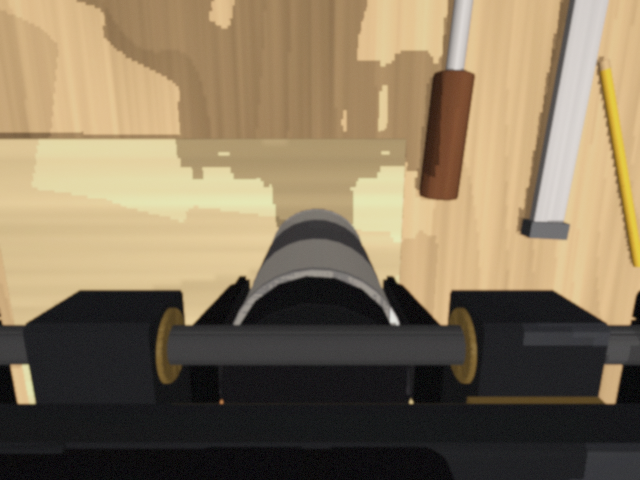

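View pics/s2.png

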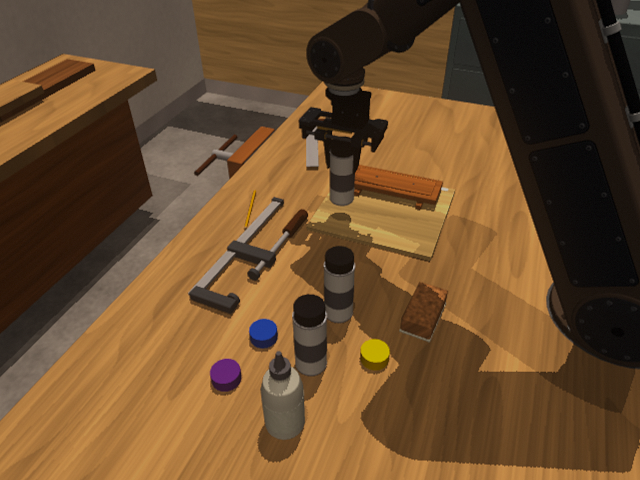

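The pictures show the held can over the bare plywood. The board's right edge is at column 403 and its back edge at row 138, and the other two cans are still standing. The can is about 60 mm from the right edge, so I lower it here.

Emit:
move_arm:
  commands:
    - [[0,0,-0.3],0,-1]
    - [[0,0,-0.4],0,-1]
    - [[0,0,-0.4],0,-1]
    - [[0,0,-0.2],0,-1]
    - [[0,0,-0.1],0,-1]
    - [[0,0,-0.05],0,-1]
    - [[0,0,0],0,-1]
    - [[0,0,0],0,-1]
    - [[0,0,0],0,-1]

```text
t: 8.27
eef_pos: [611.2, -94.6, 292.7]
tcp_rot: [3.141, 0.0, 1.568]
ft_force: [1.0, 0.8, -3.4]
opening: 0.597
grip_force: 30.0
```

Emit:
move_arm:
  commands:
    - [[0,0,-0.04],0,-1]
    - [[0,0,-0.03],0,-1]
    - [[0,0,-0.03],0,-1]
    - [[0,0,0],0,-1]
    - [[0,0,0],0,-1]

```text
t: 8.68
eef_pos: [611.1, -94.5, 289.2]
tcp_rot: [3.142, 0.0, 1.568]
ft_force: [-0.3, -0.3, -2.8]
opening: 0.597
grip_force: 30.0
```

Emit:
move_arm:
  commands:
    - [[0,0,-0.03],0,-1]
    - [[0,0,-0.02],0,-1]
    - [[0,0,0],0,-1]
    - [[0,0,0],0,-1]
    - [[0,0,0],0,-1]

```text
t: 9.1
eef_pos: [611.1, -94.5, 288.0]
tcp_rot: [3.141, 0.0, 1.568]
ft_force: [-0.9, 0.4, 0.8]
opening: 0.594
grip_force: 30.0
```

Emit:
move_arm:
  commands:
    - [[0,0,0],0,0.3]
    - [[0,0,0],0,0.4]
    - [[0,0,0],0,0.6]
    - [[0,0,0],0,0.6]
    - [[0,0,0],0,0.6]
    - [[0,0,0],0,0.6]
    - [[0,0,0],0,0.6]
    - [[0,0,0.4],0,0.6]
    - [[0,0,0.6],0,0.6]
    - [[0,0,0.58],0,0.6]
    - [[0,0,0],0,0.6]
    - [[0,0,0],0,0.6]
    - [[0,0,0],0,0.6]

```text
t: 10.18
eef_pos: [610.9, -94.4, 335.1]
tcp_rot: [-3.141, -0.0, 1.568]
ft_force: [-0.3, 0.6, 0.2]
opening: 0.797
grip_force: 0.0
```

Run:
```python
from h import *
f=[]
for i in range(6):
    read_camera("side"); f.append(env.state()["ft_force"])
print(np.mean(f,0).round(2),env.state()["eef_pos"].round(1),env.state()["opening"])
```

```text
[ 0.27  0.01 -0.5 ] [611.1 -94.5 334.6] 0.7985518876431937
```

Emit:
move_arm:
  commands:
    - [[0,0,0.05],0,0.4]
    - [[0,0,0],0,0.2]
    - [[0,0,0],0,0.1]
    - [[0,0,0],0,0]
    - [[0,0,0],0,-0.2]
    - [[0,0,0],0,-0.5]
    - [[0,0,0],0,-1]
    - [[0,0,0],0,-1]
    - [[0,0,0],0,-1]
    - [[0,0,0],0,-1]

```text
t: 11.32
eef_pos: [611.1, -94.5, 336.7]
tcp_rot: [3.141, 0.0, 1.568]
ft_force: [-0.4, 0.4, 0.2]
opening: 0.557
grip_force: 30.0
```

Emit:
move_arm:
  commands:
    - [[0,0,0.2],0,-1]
    - [[0,0,0.4],0,-1]
    - [[0,0,0.6],0,-1]
    - [[0,0,0.5],0,-1]
    - [[0,0,0],0,-1]
    - [[-0.4,0,0],0,-1]
    - [[-0.8,0,0],0,-1]
    - [[-0.9,0,0],0,-1]
    - [[-0.9,0,0],0,-1]
    - [[-0.9,0,0],0,-1]
    - [[-0.9,0,0],0,-1]
    - [[-0.5,0,0],0,-1]
    - [[0,0,0],0,-1]
    - [[0,0,0],0,-1]

```text
t: 12.48
eef_pos: [452.1, -94.6, 387.8]
tcp_rot: [3.141, 0.0, 1.567]
ft_force: [0.9, 0.4, -0.3]
opening: 0.559
grip_force: 30.0
```

Run:
```python
from h import *
print(env.state()["eef_pos"].round(1),env.state()["opening"])
p=read_camera("side"); save(p,"s3.png")
```

```text
[452.1 -94.6 387.8] 0.5594233692593793
```

View pics/s3.png

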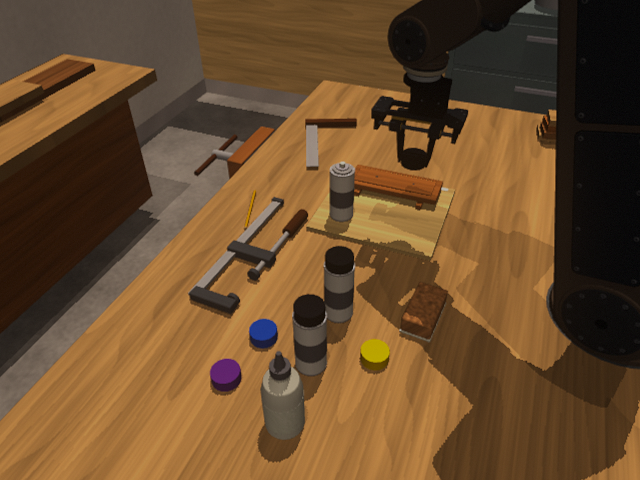

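The picture shows the can standing uncapped on the board at (342,190), with the cap held at (414,158). I lower the cap.

Emit:
move_arm:
  commands:
    - [[0,0,-0.6],0,-1]
    - [[0,0,-0.9],0,-1]
    - [[0,0,-0.9],0,-1]
    - [[0,0,-0.9],0,-1]
    - [[0,0,-0.9],0,-1]
    - [[0,0,-0.8],0,-1]
    - [[0,0,-0.5],0,-1]
    - [[0,0,-0.3],0,-1]
    - [[0,0,0],0,-1]
    - [[0,0,0],0,-1]
    - [[0,0,0],0,-1]

```text
t: 13.45
eef_pos: [452.6, -94.6, 214.3]
tcp_rot: [3.14, 0.0, 1.568]
ft_force: [0.5, 0.0, 0.3]
opening: 0.559
grip_force: 30.0
```

Emit:
move_arm:
  commands:
    - [[0,0,-0.1],0,-1]
    - [[0,0,-0.07],0,-1]
    - [[0,0,-0.05],0,-1]
    - [[0,0,-0.03],0,-1]
    - [[0,0,0],0,-1]
    - [[0,0,0],0,-1]
    - [[0,0,0],0,-1]

```text
t: 14.03
eef_pos: [452.1, -94.5, 206.6]
tcp_rot: [3.141, 0.0, 1.568]
ft_force: [-0.5, -0.5, 5.9]
opening: 0.556
grip_force: 30.0
```

Contact with the board (5.9 N). I release and retreat.

Emit:
move_arm:
  commands:
    - [[0,0,0],0,0.2]
    - [[0,0,0],0,0.3]
    - [[0,0,0],0,0.4]
    - [[0,0,0],0,0.5]
    - [[0,0,0],0,0.5]
    - [[0,0,0.3],0,0.5]
    - [[0,0,0.8],0,0.5]
    - [[0,0,1],0,0.5]
    - [[0,0,1],0,0.5]
    - [[0,0,1],0,0.5]
    - [[0,0,1],0,0.5]
    - [[0,0,1],0,0.5]
    - [[0,0,0.6],0,0.5]
    - [[0,0,0],0,0.5]
    - [[0,0,0],0,0.5]
    - [[0,0,0],0,0.5]

```text
t: 15.37
eef_pos: [451.7, -94.4, 406.6]
tcp_rot: [-3.141, -0.0, 1.568]
ft_force: [-0.2, -0.1, -0.1]
opening: 0.748
grip_force: 0.0
```

Run:
```python
from h import *
print(env.state()["eef_pos"].round(1),env.state()["opening"])
p=read_camera("side"); c=cv2.resize(p["image"][130:430,160:480],None,fx=1.8,fy=1.8); save({"image":c},"s4.png")
```

```text
[451.7 -94.4 406.6] 0.7481362578189504
```

View pics/s4.png

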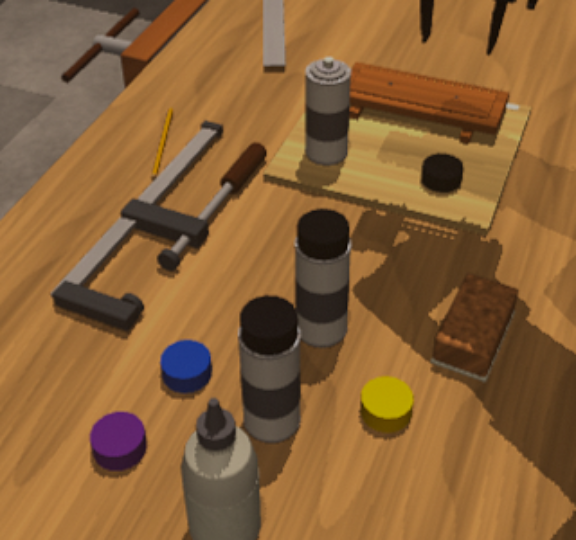

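The crop shows the uncapped can at (327,115) and its cap at (442,172), both standing on the bare plywood. The other two cans stand capped on the bench and the gripper is clear. I hand it in.

```bash
python3 -c "
from cell import env
print(env.job_done())"
```

```text
the job is handed in; nothing more can be done
None
```

The job is handed in: the full can stands uncapped on the bare half of the board with its cap beside it, and the other two cans were never touched; I lifted only the first can, because its roughly 3 N weight already marked it as the full one.

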